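Hang up the gate padlock and lock the key box

TASK

Lock up the key box on the ledge: first take the padlock that stands in its open drawer and hang it by its shackle on the hook of the stand, then push the drawer fully shut, and last throw the lever on top of the box across into the notch marked with the raised key, so that it drops right down into that notch. Leave the tray, remote, dish and bottle as they are.

Things in the scene. Friction and masses are not known exactly. Their poses are not given: they have to be found in the camera images.
- keybox: Walnut key box, 160 deep (its x) by 240 wide (its y) by 75 high, fixed on the ledge; origin under its centre, the front with the drawer faces its -x. On its flat top a lever turns about an upright pivot 60 mm behind the centre and lies forward over an arc-shaped notched steel rail; in front of each notch lies a brass mark.
- drawer (a joint): Opening of the drawer, m: 0 shut, 0.115 fully out to the box's -x; slides with 1.5 N friction. Inside 200 wide, floor 12 above the ledge, side walls to 48; front panel 236 wide, 12 thick, from 4 to 60 above the ledge, meets the box front when shut. The standing padlock is too tall to pass under the box top.
- drawer_front (a point): Centre of the outer face of the drawer's front panel, 34 above the ledge.
- lever_pivot (a point): Pivot of the lever, 85 above the ledge, on its upright turning axis and its level tilting axis. The rail, 13 high and 8 thick, stands on the box top in an arc of 105 mm radius about it, with four notches, 14 wide and cut down to the box top, at lever_turn = -0.75, -0.35, 0.35 and 0.75.
- lever_turn (a joint): Turn of the lever about the upright axis, rad, -0.87 to 0.87: at 0 the arm points to the box's -x, positive swings its end to the box's -y.
- lever (a joint): Lift of the lever arm, rad: 0 lying level, down in a notch; about 0.08 when riding on top of the rail; up to 0.4. A spring presses it down (about 3 N at the knob).
- lever_knob (a point): Centre of the lever's upright black round knob (24 diameter, 36 high), 85 mm out from the pivot along the arm and 40 above the arm's axis. The arm is a steel rod of 10 diameter that ends 118 mm from the pivot.
- lever_aim (a point): Point on the arm's axis 134 mm from the pivot, 16 beyond the arm's end: with the lever in a notch it stands over the middle of that notch's mark.
- key_mark: The raised brass key, 30 long by 18 by 4 thick, that marks the wanted notch; it lies on the box top (75 above the ledge) along the box's y, 134 mm from the pivot. Origin under its middle. The other three notches have only a plain round stud of 8 mm diameter.
- padlock: Brass padlock with steel shackle standing upright, 0.3 kg: body 22 thick (its x) by 48 wide (its y) by 44 high; origin under the centre of the body, z up. The shackle, a closed loop of 8 mm bar in the y-z plane, rises above it: 28 wide and 34 high inside, 86 mm overall height.
- padlock_eye (a point): Inside top of the shackle on the padlock's middle line, 78 above the padlock's origin.
- hookstand: Fixed stand: wooden foot 90 across, steel post 12 thick and 170 high, on top a level hook arm of 8 mm bar that points to its -x. Origin under the post.
- hook_seat (a point): Low point of the hook where the shackle hangs, on the bar's axis: 67 mm from the post, 164 above the ledge. The shackle goes over the tip along the stand's +x.
- hook_tip (a point): End of the hook, on the bar's axis: 88 mm from the post, 178 above the ledge (the bar's round end reaches 4 more).
- coin_tray: Bystander: blue silicone coin tray, 120 by 100 by 22 high, loose. Origin under its centre.
- remote: Bystander: black remote, 160 (its x) by 42 by 16 high, loose. Origin under its centre.
- bead_dish: Bystander: glass dish with beads, 90 across, 30 high, loose. Origin under its centre.
- soda_bottle: Bystander: closed green glass bottle, 62 across, 210 high, loose. Origin under its centre.
Not all that is in view belongs to the job. Leave any pink or white look-alike of the hookstand alone.

How it is judged:
By the outcome, as a careful person would: the job done as asked, in the order asked, and still so for the second after the job is handed in, with the robot touching nothing.
It also fails if it takes over 72 s, if anything falls off the work surface, if the arm or the gripper's body presses on something with over 40 N, if the wrist force passes 120 N, or if a joint passes its speed limit or range.

ROBOT

A 6-joint arm with a two-finger parallel gripper is mounted at the origin on the work surface. World frame = base frame: x ahead of the robot, y to its left, z up, the work surface at z = 0. Lengths are in mm, angles in rad, forces in N, time in s.
With the tool pointing down it reaches from about 275 to 750 mm from the base axis. Payload 10.2 kg.
Tool frame: the origin (TCP) lies at the very end of the fingers, on their centre line; the grasp point (between the pads) lies 19 mm behind it; z points along the fingers, y is the direction in which the jaws open and shut (so a half turn about z gives the same grasp; the last joint's range is limited). The gripper opens to 88 mm and grips with 3 to 60 N. Pads are 18 mm wide; open, the fingers measure 123 mm over their backs; the gripper's body (75 mm by 187 mm) begins 45 mm behind the grasp point.
Start: joints at [-1.345, 0.313, 1.498, -0, 1.331, -0.223], TCP at [227.778, -473.02, 238.72] pointing down, gripper open.
Joint ranges: [-2.94, 2.94], [-0.97, 2.17], [0.19, 2.56], [-1.23, 4.37], [0.02, 3.11], [-2.88, 2.88]. Speed limits (rad/s): [2.39, 2.39, 3.01, 3.14, 3.14, 3.14].

INTERFACE

Orientations are given as a unit quaternion [x, y, z, w].
In Python, from workcell import env, kinematics, cams, workorder gives the robot as it stands. The module is installed in compiled form; this text tells all that it offers. Calls block until the motion is done:
- env.movep(position, orientation): joint-space move of the TCP to a pose.
- env.servo_line(position, rot=None, feed=150, f_stop=None): straight line of the TCP; rot=None keeps the orientation; feed is the mean speed in mm/s. With f_stop (N) it stops when the force on the tool has changed by that much, and returns True; else False.
- env.movej(angles): joint-space move.
- env.open_jaws() and env.grab(): open the fingers fully, or close them until they stop; the grip force is fixed at half the most.
- env.pause(seconds).
- kinematics.solve_ik(position, orientation): joint angles nearest the present ones, or None.
- cams.get_image(name): name is "scene" or "top" or "wrist"; returns a dict with "image" (480x640x3 uint8, red, green, blue), "fx", "fy", "cx", "cy" (pixels), "distortion" ([k1, k2, p1, p2, k3] as OpenCV has them; the pictures are not rectified), "R" (3x3) and "t" (3): a world point X has camera coordinates R X + t. Camera axes: x right, y down, z forward; pixel columns grow to the right and rows downward; lengths in mm; the calibration is good to about 2 mm. A picture is of the moment at which its call begins. There is no depth.
A pose or a line that the arm cannot do raises env.Unreachable and nothing moves.
- workorder.sign_off(): hands the job in, once; it reports no verdict.
Trained networks look in a picture, given as the dict that the camera call returned (one of the last four; its "shot" number tells which), for a name from the list of things; names that differ only in an ending like _2 or _b are one class to them, and where a whole thing is asked for, a point or a joint stands for the part that bears it (a point fixed in the world has none). Each returns a list of dicts, best first, with "conf" (0 to 1); they miss things now and then, are a little off and sometimes report something else, mostly with a low value. They report only what shows in the picture. A call takes as long as a camera call. They do not tell look-alikes from the thing itself.
- cams.find_in(name, picture): "centre" ([row, column] in pixels, amid what is visible of it).
- cams.outline_of(name, picture): "mask" (480x640 bool, what is visible of it) and "centre" ([row, column] in pixels, amid what is visible of it).
- cams.pinpoint(name, picture): "centre" ([row, column] in pixels: a listed point, or the origin of a listed thing).
Readings, each from a call of its own:
- env.get_clock(): time.
- env.get_qpos(): joint angles.
- env.get_joint_vel(): joint speeds.
- env.get_joint_efforts(): joint torques, N m.
- env.get_eef_pos(): TCP position.
- env.get_orientation(): TCP orientation.
- env.get_force(): force on the tool from outside, world axes, zero at the start.
- env.get_moment(): the same for the moment, N m.
- env.get_grip_width(): finger opening in mm.
Only numpy, scipy, OpenCV 4.12 (cv2) and the standard library are available. Lean on these libraries where they do the work, as an engineer would, in place of code of your own. Each camera call takes 0.05 s, during which the arm holds its last target. There are 200 camera calls.

## Working session

There is one attempt and no reset: what is moved stays moved. The work goes in short steps, each a Python script; the robot and the scene stay as the last script left them, time stands still between calls to the robot, and variables do not carry over. Pictures are saved under pics/ and viewed, about 8 in all and at most 12, crops included, and the job is handed in when it is done.

```bash
mkdir -p pics; ls; cat > h.py <<'E'
import numpy as np, cv2
from workcell import env, kinematics, cams, workorder
from scipy.spatial.transform import Rotation as Ro
def K(p): return np.array([[p["fx"],0,p["cx"]],[0,p["fy"],p["cy"]],[0,0,1.]])
def ray(p,rc):
    u=cv2.undistortPoints(np.array([[[rc[1],rc[0]]]],float),K(p),np.array(p["distortion"],float))[0,0]
    R=np.array(p["R"]);t=np.array(p["t"]).ravel()
    return -R.T@t, R.T@np.array([u[0],u[1],1.])
def onz(p,rc,z):
    o,d=ray(p,rc); return o+d*(z-o[2])/d[2]
def tri(obs):
    A=np.zeros((3,3));b=np.zeros(3)
    for p,rc in obs:
        o,d=ray(p,rc);d=d/np.linalg.norm(d);M=np.eye(3)-np.outer(d,d);A+=M;b+=M@o
    X=np.linalg.solve(A,b)
    return X,[float(np.linalg.norm(np.cross(X-ray(p,rc)[0],ray(p,rc)[1]/np.linalg.norm(ray(p,rc)[1])))) for p,rc in obs]
def proj(p,X):
    R=np.array(p["R"]);t=np.array(p["t"],float).ravel()
    q=cv2.projectPoints(np.array([X],float),cv2.Rodrigues(R)[0],t,K(p),np.array(p["distortion"],float))[0][0,0]
    return q[::-1]
def save(p,name,crop=None,s=1):
    im=p["image"][...,::-1]
    if crop: im=im[crop[0]:crop[1],crop[2]:crop[3]]
    if s!=1: im=cv2.resize(im,None,fx=s,fy=s,interpolation=cv2.INTER_CUBIC)
    cv2.imwrite("pics/"+name,im)
E
cat > a.py <<'E'
from h import *
np.set_printoptions(precision=1,suppress=True)
ps={n:cams.get_image(n) for n in("scene","top")}
for n,p in ps.items(): save(p,n+"0.png"); print(n,p["fx"],np.array(ray(p,(240,320))))
for k in "keybox drawer_front lever_pivot lever_knob lever_aim key_mark padlock padlock_eye hookstand hook_seat hook_tip coin_tray remote bead_dish soda_bottle".split():
    for n,p in ps.items():
        print(k,n,[(np.round(d["centre"],1).tolist(),round(d["conf"],2)) for d in cams.pinpoint(k,p)[:4]])
print(env.get_clock(),env.get_orientation())
E
python3 a.py
```

```text
pics
scene 475.6445180908309 [[1394.1   96.1  687.9]
 [  -0.8   -0.    -0.6]]
top 435.2651727944237 [[ 458.6   62.1 1187.6]
 [   0.1   -0.    -1. ]]
keybox scene [([318.4, 286.5], 0.58)]
keybox top [([191.0, 339.0], 0.73), ([169.4, 431.8], 0.5)]
drawer_front scene [([252.3, 306.1], 0.84)]
drawer_front top [([262.4, 324.2], 0.59)]
lever_pivot scene [([305.7, 274.0], 0.6), ([276.5, 305.1], 0.53), ([200.2, 439.8], 0.41)]
lever_pivot top [([165.1, 343.5], 0.82)]
lever_knob scene [([266.1, 285.3], 0.69), ([254.0, 306.1], 0.45), ([277.2, 247.7], 0.21)]
lever_knob top [([194.1, 339.4], 0.44)]
lever_aim scene [([264.8, 291.6], 0.72), ([250.6, 306.4], 0.42)]
lever_aim top [([217.6, 335.3], 0.46)]
key_mark scene [([274.9, 246.9], 0.41)]
key_mark top [([211.9, 375.6], 0.49)]
padlock scene [([340.3, 146.5], 0.66), ([319.1, 285.1], 0.64), ([277.2, 305.1], 0.56)]
padlock top [([236.0, 321.8], 0.75), ([275.8, 200.9], 0.38)]
padlock_eye scene [([248.8, 306.6], 0.77)]
padlock_eye top [([233.6, 325.9], 0.48)]
hookstand scene [([241.4, 483.5], 0.8), ([287.2, 437.4], 0.77), ([294.2, 509.7], 0.73), ([338
[... 240 characters left out ...]
)]
hook_seat top [([257.1, 134.9], 0.92), ([187.7, 168.4], 0.79), ([344.2, 141.9], 0.79), ([260.8, 202.6], 0.73)]
hook_tip scene [([245.8, 498.3], 0.79), ([164.1, 483.8], 0.7), ([207.0, 514.7], 0.68), ([198.7, 441.1], 0.58)]
hook_tip top [([273.7, 199.2], 0.92), ([353.0, 140.1], 0.92), ([194.0, 168.5], 0.79), ([265.4, 133.2], 0.58)]
coin_tray scene [([274.6, 154.5], 0.78), ([247.7, 421.6], 0.44)]
coin_tray top []
remote scene [([247.4, 421.1], 0.89)]
remote top [([292.4, 220.8], 0.71)]
bead_dish scene [([337.0, 411.4], 0.96)]
bead_dish top [([177.7, 245.4], 0.76), ([164.6, 344.7], 0.21)]
soda_bottle scene [([339.1, 149.3], 0.65)]
soda_bottle top [([165.6, 435.2], 0.86)]
1.6 [1.  0.2 0.  0. ]
```

View pics/scene0.png

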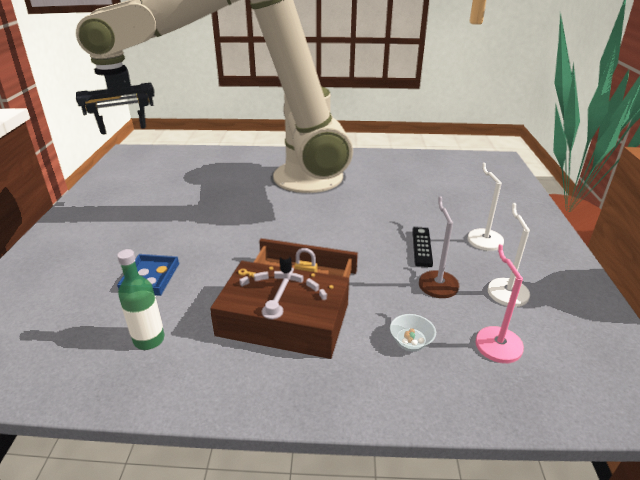

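View pics/top0.png

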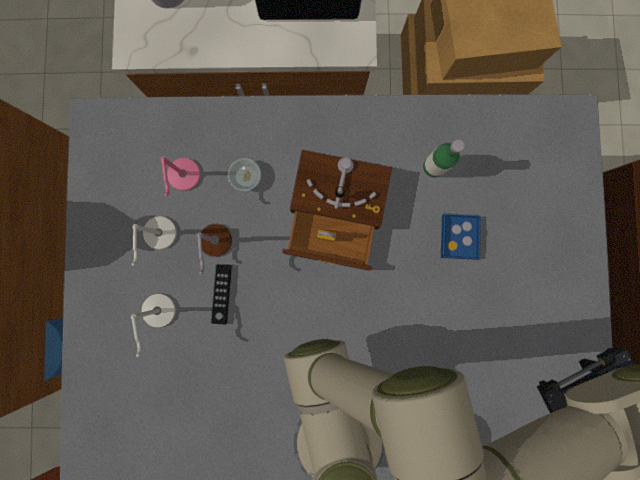

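The scene view shows the box with open drawer at (285,300), with the padlock in it at (260,306). The top view has the padlock at (236,326), and the key mark at the rail's right end at (208,373), past three plain studs at (195,303), (209,318) and (216,353).

Hookstand candidates:
- **Brown foot, steel post:** scene (287,437), top (241,215).
- **White:** scene (240,484) and (292,508).
- **Pink:** scene (345,500).

I choose the brown one.

```bash
cat > b.py <<'E'
from h import *
np.set_printoptions(precision=1,suppress=True)
s=cams.get_image("scene");t=cams.get_image("top")
T=lambda n,a,b:print(n,*tri([(s,a),(t,b)]))
T("front",(252.3,306.1),(262.4,324.2));T("pivot",(305.7,274),(165.1,343.5));T("knob",(266.1,285.3),(194.1,339.4))
T("aim",(264.8,291.6),(217.6,335.3));T("key",(274.9,246.9),(211.9,375.6));T("eye",(248.8,306.6),(233.6,325.9))
T("stand",(287.2,437.4),(240.8,215.2));T("seat",(208.2,441.1),(260.8,202.6));T("tip",(198.7,441.1),(273.7,199.2))
T("box",(318.4,286.5),(191,339));T("padlock",(277.2,305.1),(236,321.8))
print("front z34",onz(t,(262.4,324.2),34),"pivot85",onz(t,(165.1,343.5),85),"key75",onz(t,(208.5,373.5),75),"seat164",onz(t,(260.8,202.6),164),"tip178",onz(t,(273.7,199.2),178),"eye78+12",onz(t,(233.6,325.9),90))
for n,z in(("bottle",(165.6,435.2)),("dish",(177.7,245.4)),("remote",(292,221)),("tray",(238,460))): print(n,onz(t,z,0))
save(t,"crop1.png",(140,280,180,400),3.5)
w=cams.get_image("wrist");c=ray(w,(240,320))
R=Ro.from_quat(env.get_orientation()).as_matrix();e=env.get_eef_pos()
print("cam in tool",R.T@(c[0]-e),R.T@c[1],w["fx"],"camx in tool",R.T@np.array(w["R"])[0])
E
python3 b.py
```

```text
front [478.8  31.1  35.9] [4.339306252204861, 4.33930625220487]
pivot [726.9 -16.1  87.3] [0.42641472604458436, 0.42641472604457586]
knob [645.9  -2.2 119.9] [0.09238531545242973, 0.09238531545244467]
aim [591.9   5.5  82.8] [1.4015630822632639, 1.4015630822632679]
key [607.5 -94.6  64.5] [4.388530819805254, 4.388530819805137]
eye [549.9  32.5  95.7] [0.7776211178023926, 0.777621117802391]
stand [541.2 332.8  -7.5] [1.1697522705828687, 1.1697522705827765]
seat [482.5 324.2 166.8] [0.5631928496242314, 0.5631928496241976]
tip [452.4 329.2 174.2] [0.26674206510818343, 0.26674206510816806]
box [674.2  -4.6   6.1] [3.4071381942928993, 3.4071381942929158]
padlock [550.4  34.9  17.7] [5.843470966640256, 5.8434709666402505]
front z34 [478.6  35.4  34. ] pivot85 [727.4 -15.8  85. ] key75 [615.5 -92.3  75. ] seat164 [482.6 324.4 164. ] tip178 [452.4 328.4 178. ] eye78+12 [550.4  31.6  90. ]
bottle [ 744.9 -276.8    0. ]
dish [715.1 250.1   0. ]
remote [401.3 315.5   0. ]
tray [ 542.6 -339.1    0. ]
cam in tool [  79.4    0.2 -146. ] [-0.3 -0.   1. ] 334.9028659494227 camx in tool [-0.  1. -0.]
```

View pics/crop1.png

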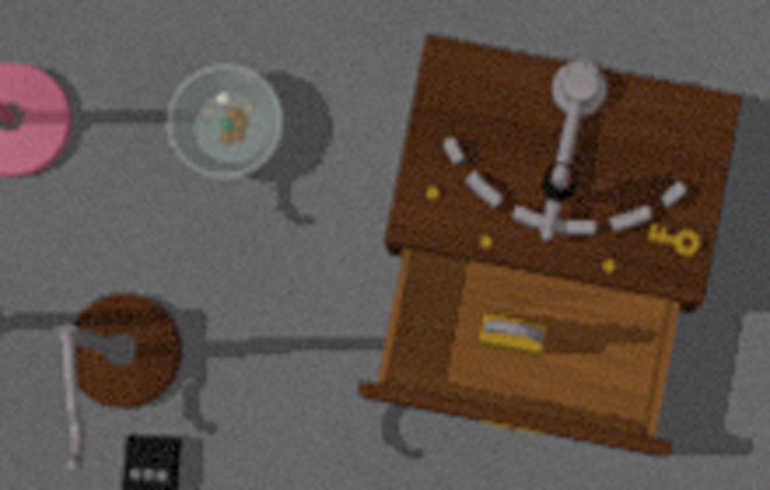

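The crop confirms the brown-foot stand (crop 128,350), with its hook arm pointing toward the robot. The key lies at the right-end notch (crop 675,238). In the box frame that is about 0.8 rad at 136 mm from the pivot, so the wanted notch is lever_turn = +0.75. The lever now rests near 0, on top of the rail. Next I take close wrist views of the hook and the padlock.

```bash
cat >> h.py <<'E'
def down(yaw):
    c,s=np.cos(yaw),np.sin(yaw)
    return Ro.from_matrix(np.array([[c,s,0],[s,-c,0],[0,0,-1.]]))
E
cat > c.py <<'E'
from h import *
np.set_printoptions(precision=1,suppress=True)
s=cams.get_image("scene");t=cams.get_image("top")
for y in(0,np.pi): print(y,kinematics.solve_ik([420,325,300],down(y).as_quat()))
env.movep([420,325,300],down(0).as_quat()); print(env.get_clock())
def look(tag,names):
    w=cams.get_image("wrist");save(w,tag+".png");np.savez(tag,R=w["R"],t=np.ravel(w["t"]))
    for k in names:
        for d in cams.pinpoint(k,w)[:3]: print(tag,k,np.round(d["centre"],1),round(d["conf"],2),[round(float(v),1) for v in np.r_[ray(w,d["centre"])[0],ray(w,d["centre"])[1]*100]])
    return w
w1=look("w1",["hookstand","hook_seat","hook_tip"])
env.movep([440,325,300],down(0).as_quat())
env.movep([535,35,230],down(-0.19).as_quat()); print(env.get_clock())
w2=look("w2",["padlock","padlock_eye","drawer_front","lever_knob","key_mark","lever_pivot"])
print("foot",onz(w1,cams.pinpoint("hookstand",w1)[0]["centre"],0))
for k,z in(("hook_seat",164),("hook_tip",178)):
    d=cams.pinpoint(k,w1)
    if d: print(k,onz(w1,d[0]["centre"],z))
for k,z in(("padlock",12),("padlock_eye",90),("drawer_front",34),("lever_knob",131),("key_mark",75),("lever_pivot",85)):
    d=cams.pinpoint(k,w2)
    if d: print(k,onz(w2,d[0]["centre"],z))
im=np.vstack([w1["image"],w2["image"]]);im=np.hstack([w1["image"],w2["image"]]);cv2.imwrite("pics/w12.png",cv2.resize(im[...,::-1],(800,300),interpolation=cv2.INTER_AREA))
E
python3 c.py
```

```text
0 [ 0.4  0.3  1.4 -0.   1.5  2. ]
3.141592653589793 [ 0.4  0.3  1.4 -0.   1.5 -1.1]
4.7417
w1 hookstand [104.1 313.4] 0.98 [499.8, 324.6, 445.9, 10.0, 2.4, -108.2]
w1 hookstand [ 83.8 192.2] 0.88 [499.8, 324.6, 445.9, 16.4, 39.4, -110.2]
w1 hookstand [250.2 209.7] 0.57 [499.8, 324.6, 445.9, -31.9, 33.6, -94.8]
w1 hook_seat [140.1 125.2] 0.88 [499.8, 324.6, 445.9, 0.2, 60.1, -105.0]
w1 hook_seat [164.1 318.9] 0.75 [499.8, 324.6, 445.9, -7.4, 0.8, -102.6]
w1 hook_tip [194.9 322.5] 0.78 [499.8, 324.6, 445.9, -16.2, -0.3, -99.8]
w1 hook_tip [169.4 126.5] 0.74 [499.8, 324.6, 445.9, -8.4, 59.5, -102.3]
6.3833
w2 padlock [197.1 324.6] 0.78 [612.9, 21.3, 376.5, -16.6, 2.3, -99.6]
w2 padlock_eye [213.4 324.4] 0.72 [612.9, 21.3, 376.5, -21.2, 3.2, -98.1]
w2 drawer_front [260.6 333.9] 0.98 [612.9, 21.3, 376.5, -34.9, 3.0, -93.9]
w2 lever_knob [ 76.5 346.3] 0.98 [612.9, 21.3, 376.5, 16.5, -10.7, -110.7]
w2 key_mark [111.1 450. ] 0.8 [612.9, 21.3, 376.5, 0.9, -39.8, -107.6]
w2 lever_pivot [350.2 135. ] 0.54 [612.9, 21.3, 376.5, -49.2, 67.5, -85.5]
foot [541.  334.6   0. ]
hook_seat [500.3 485.9 164. ]
hook_tip [456.3 323.9 178. ]
padlock [552.1  29.7  12. ]
padlock_eye [551.1  30.7  90. ]
drawer_front [485.6  32.1  34. ]
lever_knob [649.5  -2.6 131. ]
key_mark [615.4 -90.4  75. ]
lever_pivot [445.2 251.3  85. ]
```

View pics/w12.png

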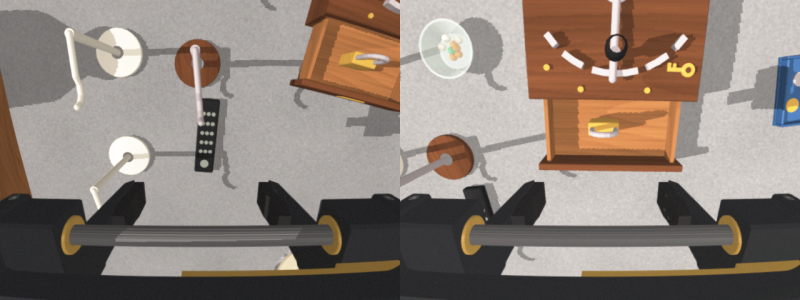

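The left half shows the brown stand with its foot at about (62,196) and its tip at (120,200), clear of the white ones. The right half shows the padlock at (130,603), yawed somewhat relative to the box. I measure its yaw from the outline mask.

```bash
cat > d.py <<'E'
from h import *
w=cams.get_image("wrist");m=cams.outline_of("padlock",w)[0]["mask"]
r,c=np.nonzero(m);print(m.sum(),r.min(),r.max(),c.min(),c.max())
hsv=cv2.cvtColor(w["image"],cv2.COLOR_RGB2HSV)
st=m&(hsv[...,1]<90); br=m&(hsv[...,1]>=90)
for n,q,z in(("steel",st,92),("brass",br,56)):
    P=np.array([onz(w,(a,b),z)[:2] for a,b in np.argwhere(q)],np.float32)
    print(n,q.sum(),P.mean(0),cv2.minAreaRect(P)); u=np.linalg.svd(P-P.mean(0),full_matrices=False); print(np.degrees(np.arctan2(u[2][0][1],u[2][0][0])),u[1])
X=w.copy();im=w["image"].copy();cs,_=cv2.findContours(m.astype(np.uint8),0,1);
y0,y1,x0,x1=r.min()-20,r.max()+20,c.min()-30,c.max()+30
a=cv2.resize(im[y0:y1,x0:x1],None,fx=5,fy=5,interpolation=cv2.INTER_CUBIC);cv2.imwrite("pics/pad.png",a[...,::-1]);print(a.shape,y0,x0)
E
python3 d.py
```

```text
1414 190 220 299 348
steel 480 [551.62164   29.634457] ((552.7261352539062, 29.229116439819336), (40.629859924316406, 14.08568286895752), 79.08442687988281)
78.681885 [270.7276   76.12043]
brass 934 [556.87024   28.732296] ((553.7400512695312, 29.46868896484375), (47.76715850830078, 26.35247039794922), 77.94441986083984)
-100.31538 [390.36362 182.98294]
(350, 545, 3) 170 269
```

View pics/pad.png

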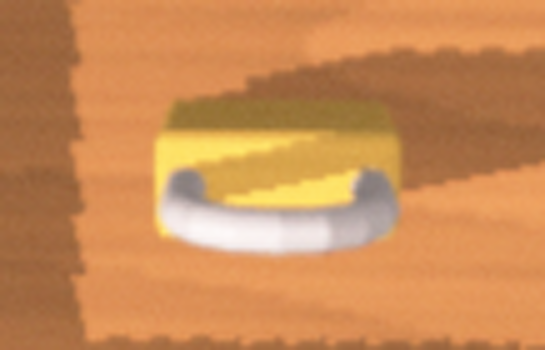

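The padlock's y axis is at 79°, so its yaw is −0.195, aligned with the box. Its centre is about (552,30). The crop shows the shackle clean and upright. I grasp it across its 48 mm width, leaving the shackle window clear along x.

```bash
cat > e.py <<'E'
from h import *
q=down(-0.195).as_quat()
env.movep([552,30,150],q)
print(env.servo_line([552,30,37],feed=80,f_stop=12),env.get_eef_pos())
env.grab();env.pause(.2);print("w",env.get_grip_width(),env.get_force(),env.get_clock())
env.servo_line([552,30,170],feed=100);print(env.get_grip_width(),env.get_force())
w=cams.get_image("wrist");s=cams.get_image("scene")
a=s["image"][180:330,230:470];a=cv2.resize(a,(480,300));b=cv2.resize(w["image"],(400,300))[:, :320]
cv2.imwrite("pics/held.png",np.hstack([a,b])[...,::-1]);print(env.get_clock())
for p in(w,s): print([(d["centre"],d["conf"]) for d in cams.pinpoint("padlock_eye",p)[:2]])
print("expected eye in scene",proj(s,[552,30,170+53]))
E
python3 e.py
```

```text
False [552.26429923  29.95487797  37.45301887]
w 47.68336412399153 [-0.54676856 -1.52512621  0.67986379] 10.1583
48.283024165059636 [-0.09127017  0.32074518 -4.34152504]
11.7417
[([390.2, 318.7], 0.6)]
[([196.6, 304.3], 0.69)]
expected eye in scene [197.74111053 304.1623479 ]
```

View pics/held.png

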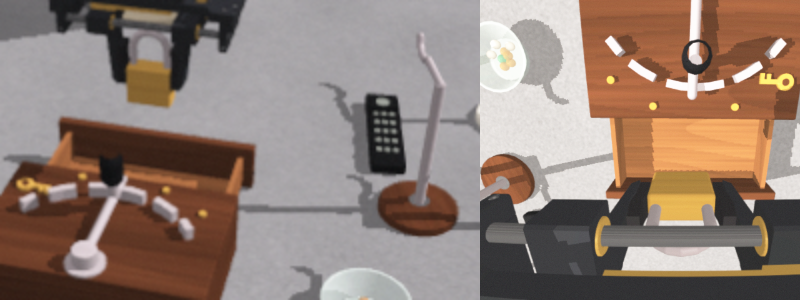

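The padlock is held upright and centred; the eye pixel agrees with the prediction to about 1 px. Next I carry it to a point in front of the hook tip and check from the scene view before threading.

```bash
cat > f.py <<'E'
from h import *
np.set_printoptions(precision=1,suppress=True)
q=down(0.09).as_quat();u=np.array([np.cos(.09),np.sin(.09)])
P=lambda d,z:[*(np.array([477,327.])+d*u),z]
env.movep(P(-68,225),q)
env.servo_line(P(-68,135.5),feed=120)
s=cams.get_image("scene");t=cams.get_image("top");w=cams.get_image("wrist")
e=env.get_eef_pos();print(e,env.get_clock())
for n,p in(("scene",s),("top",t),("wrist",w)):
    for k in("padlock_eye","hook_tip","hook_seat"): print(n,k,[(np.round(d["centre"],1),round(d["conf"],2)) for d in cams.pinpoint(k,p)[:4]])
    print(" exp eye",proj(p,e+[0,0,52.5]),"tip",proj(p,P(-21,178)),"seat",proj(p,P(0,164)))
a=cv2.resize(s["image"][180:300,380:500],(480,480),interpolation=cv2.INTER_CUBIC);b=cv2.resize(w["image"],(320,240));b=np.vstack([b,cv2.resize(t["image"][200:300,140:273],(320,240))])
cv2.imwrite("pics/pre.png",np.hstack([a,b])[...,::-1])
E
python3 f.py
```

```text
[409.6 321.  136.2] 14.125
scene padlock_eye [(array([179.4, 435.6]), 0.81)]
scene hook_tip [(array([201.7, 515.7]), 0.95), (array([245.2, 499. ]), 0.67), (array([164.4, 485.6]), 0.65)]
scene hook_seat [(array([174.1, 487.8]), 0.84), (array([217.8, 514.8]), 0.77), (array([260.6, 505.7]), 0.68), (array([209.7, 440.6]), 0.67)]
 exp eye [184.  435.4] tip [197.9 439.9] seat [208.1 441.5]
top padlock_eye [(array([213.9, 334.2]), 0.46)]
top hook_tip [(array([267.2, 134.2]), 0.87), (array([194.3, 166.7]), 0.87), (array([270.5, 200.7]), 0.56), (array([354.8, 138. ]), 0.5)]
top hook_seat [(array([253.5, 135.5]), 0.81), (array([187.3, 165.4]), 0.76), (array([258.7, 201.6]), 0.71), (array([346. , 140.1]), 0.65)]
 exp eye [292.5 201. ] tip [272.1 200.6] seat [263.2 201.5]
wrist padlock_eye [(array([390.1, 320.7]), 0.65)]
wrist hook_tip [(array([246.3, 323.3]), 0.96)]
wrist hook_seat [(array([176.8, 322.4]), 0.95)]
 exp eye [383.1 321.6] tip [243.3 321.9] seat [173.8 321.8]
```

View pics/pre.png

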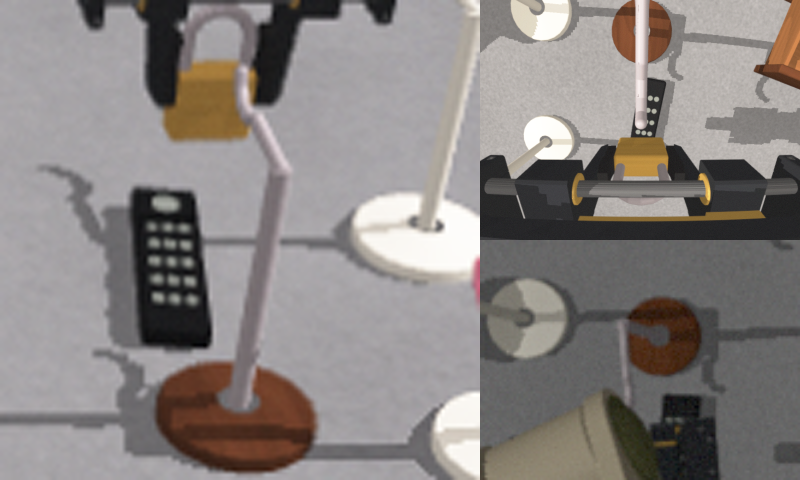

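Just before threading, the scene crop shows the shackle top at about row 185 (184 expected) and the hook tip at (197,440). In the wrist view the bar is centred on the padlock to within 1.5 px, so I thread it.

```bash
cat > g.py <<'E'
from h import *
np.set_printoptions(precision=1,suppress=True)
u=np.array([np.cos(.09),np.sin(.09)])
P=lambda d,z:[*(np.array([477,327.])+d*u),z]
f0=env.get_force()
hit=env.servo_line(P(0,135.5),feed=50,f_stop=6);print("thread",hit,env.get_eef_pos(),env.get_force()-f0)
if not hit:
    hit=env.servo_line(P(0,113),feed=25,f_stop=4);print("lower",hit,env.get_eef_pos(),env.get_force()-f0)
s=cams.get_image("scene");w=cams.get_image("wrist")
a=cv2.resize(s["image"][180:300,380:500],(480,480),interpolation=cv2.INTER_CUBIC);b=cv2.resize(w["image"],(320,240))
cv2.imwrite("pics/hang.png",np.hstack([a,np.vstack([b,b*0])])[...,::-1]);print(env.get_clock())
E
python3 g.py
```

```text
thread False [476.8 327.  135.5] [ 0.2  1.5 -1.1]
lower True [476.9 326.9 114.7] [-1.2  0.   7.7]
16.9583
```

View pics/hang.png

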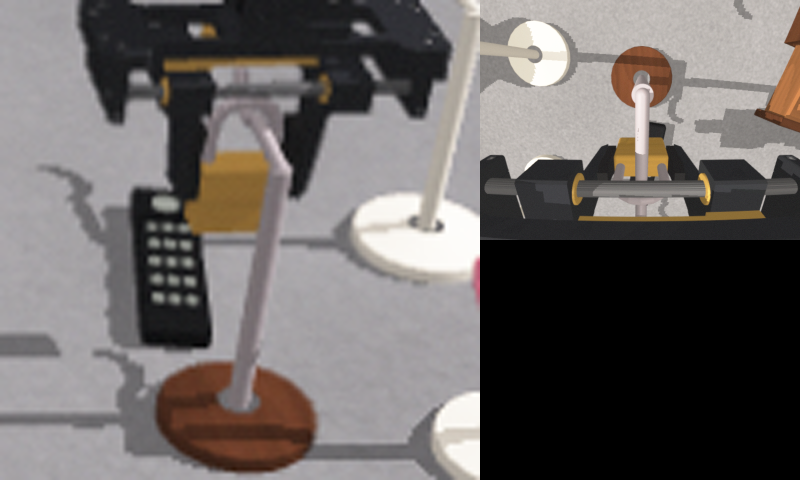

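Threaded: contact came at TCP z 114.7 (115.5 expected), and the wrist view shows the bar through the shackle. I release, rise, check, then push the drawer.

```bash
cat > i.py <<'E'
from h import *
np.set_printoptions(precision=1,suppress=True)
env.open_jaws();env.pause(.2)
e=env.get_eef_pos();env.servo_line([e[0],e[1],250],feed=150)
s=cams.get_image("scene");im1=s["image"][180:300,380:500]
for k in("padlock","padlock_eye"): print(k,[(np.round(d["centre"],1),round(d["conf"],2)) for d in cams.pinpoint(k,s)[:3]])
print("exp eye",proj(s,[476,327,168]),"base",proj(s,[476,327,90]))
bx=np.array([np.cos(-.195),np.sin(-.195),0]);by=np.array([-bx[1],bx[0],0])
q=(Ro.from_rotvec(-.35*by)*down(-.195)).as_quat()
piv=np.array([727,-16,0.])
B=lambda d,z:piv+d*bx+[0,0,z]
env.movep(B(-310,200),q); env.grab()
env.servo_line(B(-310,40),feed=150)
print(env.get_clock(),env.get_eef_pos())
f0=env.get_force()
hit=env.servo_line(B(-143,40),feed=60,f_stop=12);e=env.get_eef_pos();print(hit,e,(e-piv)@bx,env.get_force()-f0,env.get_clock())
s=cams.get_image("scene");t=cams.get_image("top")
a=cv2.resize(im1,(400,400),interpolation=cv2.INTER_CUBIC);b=cv2.resize(s["image"][220:340,200:320],(400,400),interpolation=cv2.INTER_CUBIC)
cv2.imwrite("pics/push.png",np.hstack([a,b])[...,::-1])
E
python3 i.py
```

```text
padlock [(array([231.5, 436.1]), 0.94)]
padlock_eye [(array([204.7, 441.9]), 0.84)]
exp eye [206.3 441.7] base [235.9 436.8]
22.7417 [423.2  44.   40.5]
True [571.4  14.7  39. ] -158.62518885048627 [-4.2  0.6  1.7] 24.975
```

View pics/push.png

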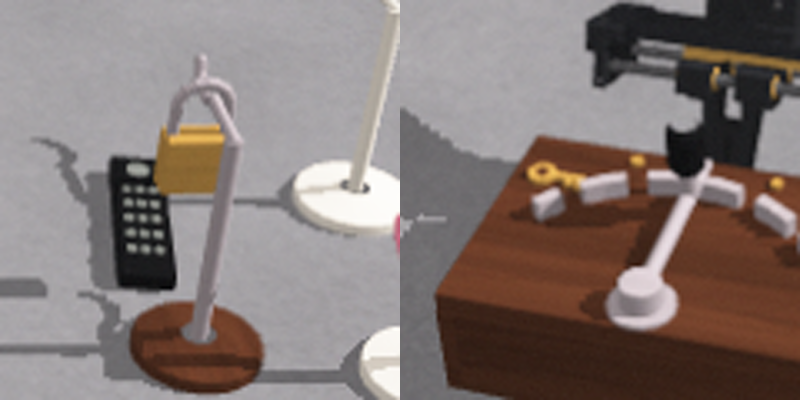

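Left crop: the padlock hangs by its shackle on the brown stand's hook. Right crop: the drawer no longer sticks out. The hard stop at −158.6 fits a shut front plus the finger's half width. I push once more, retreat and look closely at the drawer and lever.

```bash
cat > j.py <<'E'
from h import *
np.set_printoptions(precision=1,suppress=True)
bx=np.array([np.cos(-.195),np.sin(-.195),0]);piv=np.array([727,-16,0.])
B=lambda d,z:piv+d*bx+[0,0,z]
hit=env.servo_line(B(-143,40),feed=30,f_stop=20);e=env.get_eef_pos();print(hit,e,(e-piv)@bx,env.get_force())
env.servo_line(B(-200,40),feed=120);env.servo_line(B(-200,230),feed=200);env.open_jaws()
env.movep(B(-190,250),down(-.195).as_quat())
w=cams.get_image("wrist");s=cams.get_image("scene");t=cams.get_image("top")
ob={}
for k,z in(("drawer_front",34),("lever_pivot",85),("lever_knob",131),("key_mark",75),("lever_aim",90)):
    for n,p in(("wrist",w),("top",t),("scene",s)):
        d=cams.pinpoint(k,p)
        if d: print(k,n,np.round(d[0]["centre"],1),round(d[0]["conf"],2),onz(p,d[0]["centre"],z))
print("front shut exp",B(-152,34),env.get_clock())
save(w,"lever.png")
E
python3 j.py
```

```text
True [571.4  14.8  38.1] -158.6337303320944 [-3.5  0.9  2.9]
drawer_front wrist [176.4 322.3] 0.95 [580.4  12.4  34. ]
lever_pivot top [164.9 346. ] 0.81 [727.8 -22.2  85. ]
lever_pivot scene [307.8 272.5] 0.76 [730.3 -19.   85. ]
lever_knob wrist [ 89.3 325.9] 0.74 [651.9  -4.2 131. ]
lever_knob top [192.4 339.4] 0.65 [648.1  -1.5 131. ]
lever_knob scene [264.9 284.6] 0.74 [656.7  -2.1 131. ]
key_mark wrist [121.7 427.2] 0.92 [614.9 -91.5  75. ]
key_mark scene [272.3 247.9] 0.39 [612.2 -86.4  75. ]
lever_aim scene [261.8 290.3] 0.82 [591.    1.5  90. ]
front shut exp [577.9  13.5  34. ] 29.6833
```

View pics/lever.png

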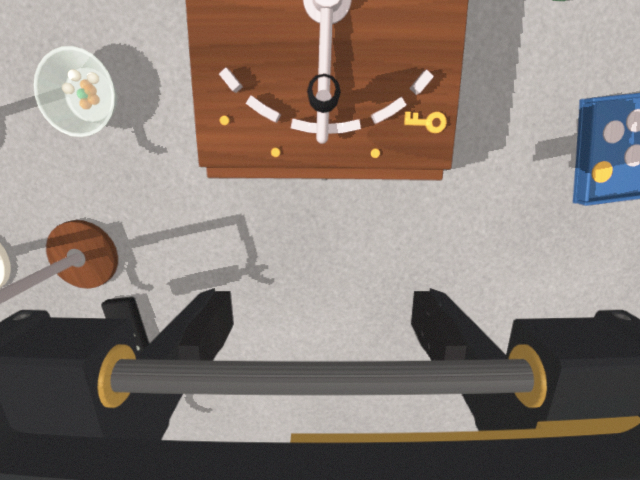

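The drawer is shut: only the front strip shows at rows 168–180, the wrist reading puts the front centre at (580,12) against (578,13.5) for shut, and the second, harder push moved nothing. The key is at (122,427), in front of the right-most notch. Now the lever: grip the knob, lift, swing, lower.

```bash
cat > k.py <<'E'
from h import *
np.set_printoptions(precision=2,suppress=True)
piv=np.array([728,-17.5,85.]);Y=-.195
def LR(turn,ph): return Ro.from_euler("z",Y+turn)*Ro.from_euler("y",ph)
env.movep([649.5,-3,190],down(Y).as_quat())
print(env.servo_line([649.5,-3,114],feed=80,f_stop=8),env.get_eef_pos())
env.grab();env.pause(.2);e=env.get_eef_pos();print("grip",env.get_grip_width(),e,env.get_force())
d=Ro.from_euler("z",-Y).apply(e-piv);t0=np.arctan2(-d[1],-d[0]);print("turn0",t0,"r",np.hypot(d[0],d[1]))
L0=LR(t0,.08);X=L0.inv().apply(e-piv);Q=L0.inv()*Ro.from_quat(env.get_orientation())
np.savez("lev",X=X,Q=Q.as_quat(),piv=piv)
def go(turn,ph,**k):
    L=LR(turn,ph);h=env.servo_line(piv+L.apply(X),rot=(L*Q).as_quat(),**k);print(round(turn,2),ph,h,env.get_eef_pos(),env.get_force(),round(env.get_grip_width(),1));return h
go(t0,.22,feed=40)
for a in np.linspace(t0,.75,6)[1:]: go(a,.22,feed=60)
go(.75,.12,feed=30)
w=cams.get_image("wrist");s=cams.get_image("scene");
k=cams.pinpoint("lever_aim",s);print([(x["centre"],x["conf"]) for x in k[:2]])
print(env.get_clock())
a=cv2.resize(w["image"],(400,300));b=cv2.resize(s["image"][220:340,200:360],(400,300),interpolation=cv2.INTER_CUBIC)
cv2.imwrite("pics/lev2.png",np.hstack([a,b])[...,::-1])
E
python3 k.py
```

```text
False [649.8   -3.03 114.62]
grip 22.57979992336417 [649.43  -2.94 114.  ] [-0.98  0.83  0.33]
turn0 0.011812578005903613 r 79.90786508297575
0.01 0.22 False [653.54  -3.58 124.06] [-4.19  1.3  -0.65] 22.9
0.16 0.22 False [652.05 -14.89 124.29] [-4.74  1.28 -0.34] 22.9
0.31 0.22 False [652.17 -26.18 124.37] [-8.49  0.51  1.88] 22.5
0.45 0.22 False [654.01 -37.4  124.52] [-9.06 -1.33  2.66] 23.2
0.6 0.22 False [657.49 -48.32 124.68] [-10.96  -3.45   3.92] 22.8
0.75 0.22 False [662.57 -58.61 124.81] [-10.71  -4.77   3.93] 22.6
0.75 0.12 False [659.34 -60.33 116.9 ] [-10.68  -5.54   2.53] 22.9
[([262.8, 245.3], 0.78), ([245.9, 423.9], 0.32)]
35.2583
```

View pics/lev2.png

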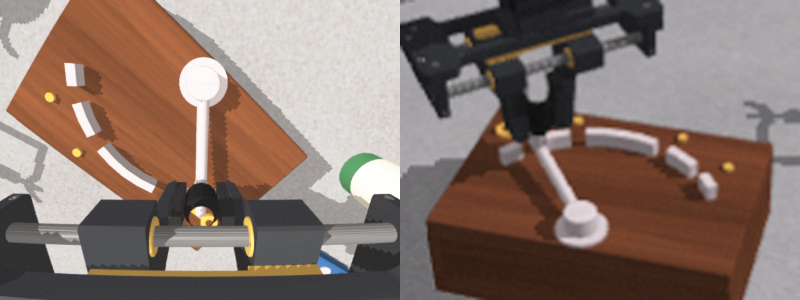

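The lever is lifted and points at the key's notch: in the scene crop the arm runs into the gap next to the key at (130,500). Now I lower it.

```bash
cat > l.py <<'E'
from h import *
np.set_printoptions(precision=2,suppress=True)
z=np.load("lev.npz");piv,X,Q=z["piv"],z["X"],Ro.from_quat(z["Q"]);Y=-.195
def go(turn,ph,**k):
    L=Ro.from_euler("z",Y+turn)*Ro.from_euler("y",ph);h=env.servo_line(piv+L.apply(X),rot=(L*Q).as_quat(),**k);print(round(turn,3),ph,h,env.get_eef_pos(),env.get_force(),env.get_moment());return h
for ph in(.08,.05,.02,0.0):
    if go(.75,ph,feed=20,f_stop=10): break
s=cams.get_image("scene");w=cams.get_image("wrist");print(env.get_clock())
a=cv2.resize(w["image"],(400,300));b=cv2.resize(s["image"][220:310,210:330],(400,300),interpolation=cv2.INTER_CUBIC)
cv2.imwrite("pics/lev3.png",np.hstack([a,b])[...,::-1])
E
python3 l.py
```

```text
0.75 0.08 False [658.26 -60.94 113.57] [-10.95  -5.6    2.81] [-0.71  1.68  0.08]
0.75 0.05 False [657.74 -61.66 111.15] [-10.58  -6.05   1.7 ] [-1.04  1.48  0.21]
0.75 0.02 False [657.23 -62.31 108.66] [-8.68 -7.43  0.74] [-1.23  1.3   0.21]
0.75 0.0 False [657.04 -62.5  107.4 ] [-9.21 -6.96  2.04] [-1.18  1.4   0.23]
36.475
```

No force jump on the way down. I release, back off straight up, and check everything by numbers plus the last picture (12th).

```bash
cat > m.py <<'E'
from h import *
np.set_printoptions(precision=1,suppress=True)
env.open_jaws();env.pause(.2)
e=env.get_eef_pos();env.servo_line([e[0],e[1],190],feed=120)
bx=np.array([np.cos(-.195),np.sin(-.195),0])
env.movep(np.array([728,-17.5,0])-210*bx+[0,0,230],down(-.195).as_quat());env.pause(.3)
w=cams.get_image("wrist");s=cams.get_image("scene");t=cams.get_image("top")
d=np.array([np.cos(.555),np.sin(.555),0]);piv=np.array([728,-17.5,85])
kd,ku=piv-85*d+[0,0,40],piv-81.5*d+[0,0,46.5]
for n,p in(("wrist",w),("scene",s),("top",t)):
    for k in("lever_knob","lever_aim","key_mark","drawer_front","padlock_eye"):
        print(n,k,[(np.round(x["centre"],1),round(x["conf"],2)) for x in cams.pinpoint(k,p)[:2]])
    print(n,"knob exp down",proj(p,kd),"riding",proj(p,ku),"aim down",proj(p,piv-134*d),"aim riding",proj(p,piv-134*d+[0,0,10.7]))
a=cv2.resize(w["image"][20:200,200:480],(466,300),interpolation=cv2.INTER_CUBIC)
b=cv2.resize(s["image"][225:315,210:310],(333,300),interpolation=cv2.INTER_CUBIC)
c=cv2.resize(s["image"][180:360,100:540],(733,300),interpolation=cv2.INTER_CUBIC);c=np.hstack([c,np.zeros((300,66,3),np.uint8)])
cv2.imwrite("pics/fin.png",np.vstack([np.hstack([a,b]),c])[...,::-1]);print(env.get_clock())
E
python3 m.py
```

```text
wrist lever_knob [(array([ 30.8, 411.7]), 0.92)]
wrist lever_aim [(array([128. , 629.8]), 0.63)]
wrist key_mark [(array([ 98.8, 430.6]), 0.78)]
wrist drawer_front [(array([160. , 321.9]), 0.56)]
wrist padlock_eye []
wrist knob exp down [ 33.6 408.1] riding [ 26.3 407.1] aim down [ 97.9 434.1] aim riding [ 96.3 438.5]
scene lever_knob [(array([269.7, 255.8]), 0.65)]
scene lever_aim [(array([268.7, 244.6]), 0.66), (array([276.2, 153.1]), 0.2)]
scene key_mark [(array([305.6, 274.1]), 0.57), (array([275.8, 245.3]), 0.45)]
scene drawer_front []
scene padlock_eye [(array([205.4, 441. ]), 0.9), (array([337. , 408.7]), 0.74)]
scene knob exp down [266.1 254.3] riding [264.4 254.7] aim down [269.  246.5] aim riding [264.9 246.1]
top lever_knob [(array([190.7, 365.4]), 0.46)]
top lever_aim [(array([211.6, 372.7]), 0.76)]
top key_mark [(array([265. , 200.2]), 0.53), (array([211.5, 374.5]), 0.48)]
top drawer_front []
top padlock_eye [(array([265.1, 201. ]), 0.66)]
top knob exp down [189.6 363.8] riding [187.9 363.3] aim down [208.5 372.4] aim riding [207.9 373. ]
40.6
```

View pics/fin.png

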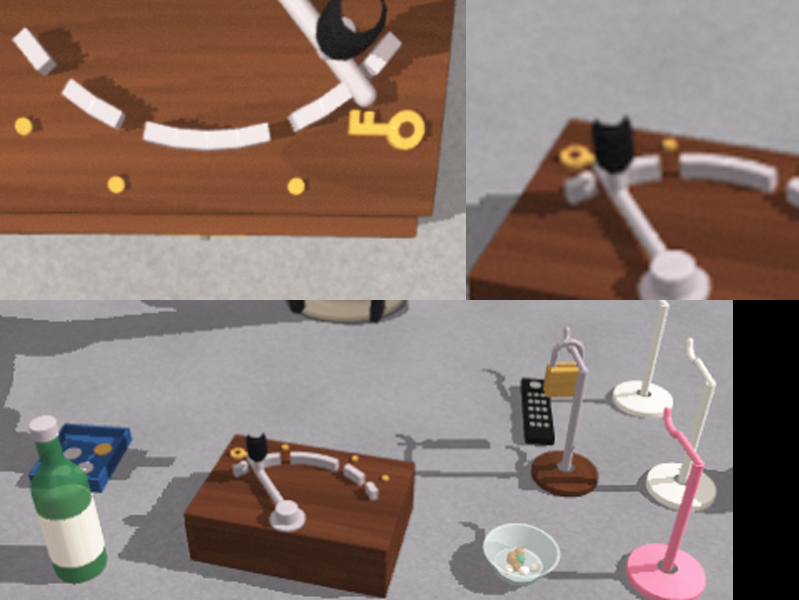

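The picture shows the padlock hanging, the drawer shut, the arm's end pointing at the key (top-left crop, 365,95), and the bystanders in place. Knob and aim pixels fit "down" better than "riding" in the scene view, but the wrist knob row falls between the two. So I probe the knob's top, which should be near z 143 if down and 150 if riding.

```bash
cat > n.py <<'E'
from h import *
np.set_printoptions(precision=2,suppress=True)
env.grab()
q=down(.555).as_quat();env.movep([656.5,-62.5,180],q)
env.pause(.3);f0=env.get_force();z=[]
env.servo_line([656.5,-62.5,156],feed=60);f0=env.get_force()
hit=env.servo_line([656.5,-62.5,134],feed=10,f_stop=5);print(hit,env.get_eef_pos(),env.get_force()-f0)
env.pause(.2);print(env.get_eef_pos(),env.get_force()-f0)
env.servo_line([656.5,-62.5,200],feed=80);print(env.get_clock())
E
python3 n.py
```

```text
True [656.28 -62.79 140.48] [-1.03  0.86  5.33]
[656.22 -62.8  140.36] [-0.98 -0.77  4.37]
46.1167
```

The knob top is at z ≈ 140.5 (about 143 for level, 150 for riding), so the lever is right down. I hand in with the arm clear.

```bash
cat > o.py <<'E'
from h import *
bx=np.array([np.cos(-.195),np.sin(-.195),0])
env.movep(np.array([728,-17.5,0])-250*bx+[0,0,260],down(-.195).as_quat())
s=cams.get_image("scene")
for k in("lever_knob","padlock_eye","remote","bead_dish","coin_tray","soda_bottle"): print(k,[(np.round(x["centre"],1),round(x["conf"],2)) for x in cams.pinpoint(k,s)[:1]])
print(env.get_clock());workorder.sign_off()
E
python3 o.py
```

```text
lever_knob [(array([270.1, 251.7]), 0.79)]
padlock_eye [(array([204.5, 439.7]), 0.82)]
remote [(array([247.2, 421.6]), 0.92)]
bead_dish [(array([337.9, 411.3]), 0.73)]
coin_tray [(array([276.2, 154.7]), 0.82)]
soda_bottle [(array([337.1, 148.1]), 0.84)]
47.3
the job is handed in; nothing more can be done
```

The job was handed in at about 47 s of the 72 s limit; sign-off gives no verdict. The three steps were done in the order asked:

- **Padlock:** it hangs by its shackle on the hook of the brown stand. The last camera check puts its eye within about 3 px of where the hook seat should hold it.
- **Drawer:** it is pushed shut. A second, harder push stopped at the same place, and the front read within about 3 mm of its shut position.
- **Lever:** I lifted it over the 0.35 notch and lowered it at the raised key's notch (turn +0.75). A light touch on the knob found its top at z ≈ 140.5. It should be about 143 when down and about 150 when riding on the rail, so it is down.
- **Bystanders:** the tray, remote, dish and bottle are within about 2 px of where they were at the start.

**Checks that disagreed:**
- **Knob height:** the wrist camera's knob position fell between "down" and "riding"; I relied on the touch test instead.
- **Touch test:** it read about 2.5 mm lower than expected.
- **Knob position:** the last scene picture put the knob about 4 px from the earlier one, which I took as detector noise.
- **Sideways force:** during the swing there was a force of about 12 N along the arm, so my pivot estimate was probably a few mm off.

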